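# Hold the sprung tea-box lid at 60 degrees beside the angle gauge

### The job

I am fitting a stay to the lid of the wooden tea box. First stand the metal angle gauge upright on the worktop with its flat face flush against the box's right-hand side (as the robot sees it), within the length of that side, and let go of it; then raise the box's sprung lid to 60 degrees, parallel to the gauge's sloping edge, and keep holding it there: finish with the gripper still holding the lid at 60 degrees and the gauge still flush. Do not knock the other things about.

Things in the scene. Friction and masses are not known exactly. Their poses are not given: they have to be found in the camera images.
- tea_chest: brown wooden box, 130 (x) x 200 (y) x 90 mm high without its lid, fixed to the worktop at a place and yaw that vary. Origin: centre of its underside; x points from the front (robot side) to the hinge side, y to its left. Its right-hand side is the flat face at y = -100 mm, from x = -65 to +65 mm.
- lid (a joint): opening angle of the box's lid, rad: 0 shut, grows as the front edge rises, stop at 1.6. Hinge along the box's y on its far top edge; gravity and a light spring always close it (about 1.5 N at the tab). 60 degrees is 1.047. The lid is a 10 mm board, 130 x 194 mm.
- lid_tab (a point): grip point on the lid's tab, a wooden tongue 22 mm wide (box y), 10 mm thick, sticking out 45 mm beyond the middle of the lid's front edge; the point is at mid-thickness, 32 mm out from the edge, 96 mm above the worktop when shut, and moves with the lid. Gripped across its width (fingers closing along box y), the tab can pivot between the fingers as the lid swings.
- lid_hinge (a point): point on the hinge axis, middle of the far top edge of the box, 90 mm above the worktop. The tab point lies 162 mm from it along the shut lid, toward the front, and 6 mm above it. Axes turn with the lid; y is the hinge axis.
- gauge: loose aluminium angle gauge, 0.25 kg, standing: right-angled triangular frame 12 mm thick, 76 long (x), 120 high; upright bar at the -x (robot) end, edge sloping 60 degrees down to +x. Flat face: y = +6 mm. On the other face an upright fin 14 mm thick in x, centred x = -10, from y = -6 to -56, 115 high: grip and foot. Origin: centre of the frame's underside. Flush: its x along the box's x.
- gauge_grip (a point): grip point in the gauge's fin, at x = -10, y = -34, z = 97 mm in the gauge's frame, 18 mm below the fin's top; grip with the fingers closing along the gauge's x (14 mm)
- face_near (a point): point on the gauge's flat face at its robot-side (upright) end: x = -36, y = +6, z = 40 mm in the gauge's frame
- face_far (a point): point on the gauge's flat face at its far (low) end: x = +36, y = +6, z = 8 mm in the gauge's frame
- salt_shaker: bystander: salt shaker 44 mm across, 90 mm high, loose, behind and right of the box; origin under its centre
- tin: bystander: low food tin, 75 mm across, 58 mm high, loose, near the front edge; origin under its centre
- small_jar: bystander: low glass jar with a flat lid, 70 mm across, 50 mm high, loose, left of the box; origin under its centre
- mug_blue: bystander: white mug with dots, 91 mm high, loose, at the left front; origin under its centre
Things that resemble listed ones, but are neither listed nor needed, are in the scene too. Leave any purple look-alike of the gauge alone.

How it is judged:
By the outcome, as a careful person would: the job done as asked, in the order asked, and still so for the second after the job is handed in, while the arm keeps its last pose, push and grip.
It also fails if it takes over 46 s, if anything falls off the work surface, if the arm or the gripper's body presses on something with over 40 N, if the wrist force passes 120 N, or if a joint passes its speed limit or range.

### The arm

A 7-joint arm with a two-finger parallel gripper is mounted at the origin on a cart in front of the work surface, level with it; the furniture and walls round the work are solid. World frame = base frame: x ahead of the robot, y to its left, z up, the work surface at z = 0. Lengths are in m, angles in degrees, forces in N, time in s.
With the tool pointing down it reaches from about 0.35 to 0.9 m from the base axis. Payload 7.2 kg.
Tool frame: the origin (TCP) lies between the finger pads; the fingertips stand 19 mm ahead of it and the grasp point (between the pads) is the TCP; z points along the fingers, y is the line along which they close (so a half turn about z gives the same grasp; the last joint's range is limited). The gripper opens to 88 mm and grips with 3 to 60 N. Pads are 20 mm wide; open, the fingers measure 115 mm over their backs; the gripper's body (75 mm by 178 mm) begins 61 mm behind the grasp point.
Start: joints at [61.696, 23.554, -0.728, 91.456, 0.321, 64.991, -4.71], TCP at [0.258, -0.569, 0.242] pointing down, gripper open.
Joint ranges: [-169.25, 169.25], [-16.82, 113.86], [-84.01, 82.57], [7.8, 145.47], [-59.2, 239.2], [7.22, 106.19], [-163.78, 163.78]. Speed limits (degrees/s): [136.94, 136.94, 172.46, 172.46, 180, 180, 180].

### API

Orientations are given as a 3x3 rotation matrix whose columns are the frame's x, y, z axes.
In Python, from bench import r gives the robot as it stands.
- The arm moves only by the tool send_rows, never from a script. Its argument "moves" is a list of rows, each a list of 3 entries, a list of its own where there are three numbers: the turn, a rotation vector about the tool's x, y, z in degrees, then the shift along the tool's x, y, z in m, then the gripper's target within -1 to 1 (shut at 1, half-way at 0, fully open at -1). A call has 1 to 12 rows; each row shifts and turns the commanded pose from where the row before left it, along the tool's axes as they then stand; what a row does not reach is not made up. A row lasts 1/12 s, in which the tool goes at most 41.7 mm and 7.16 degrees, less where a joint would pass 70% of its speed; a pose out of reach is approached as far as the arm can. A call with a gripper value outside its range is refused whole. The fingers move at their own pace and stop on an object; "newtons" is the grip in N (left out, the last holds). Time passes only in rows, so rows that do not move let the fingers close. It gives the time, the measured TCP pose, the force, the opening and the grip force at its end, in the units of the state.
- r.read_state(): the state, without advancing time (a new reading comes with each control period).
- r.read_camera(name): name is "scene" or "top" or "wrist"; returns (picture, depth): 480x640x3 uint8, blue, green, red; 480x640 float32, m along the optical axis (not along the pixel's ray), 0 where there is no reading.
- r.calibration(name): a dict with "K" (3x3 intrinsics, pixels), "world_from_camera" (4x4, takes a point from camera to world coordinates). Camera axes: x right, y up, looking along -z (the intrinsics and any distortion apply to the point x, -y, -z); pixel columns grow to the right and rows downward; lengths in m; the calibration is good to about 2 mm. A picture is of the moment at which its call begins: read the wrist's pose just before it. calibration takes no time and is no camera call; for the wrist camera it gives the pose at the moment of the call.
- r.close_job(): hands the job in; it is judged then, once.
Trained networks look in the newest picture that a camera, given by its name, has taken for a name from the list of things; names that differ only in an ending like _2 or _b are one class to them, and where a whole thing is asked for, a point or a joint stands for the part that bears it (a point fixed in the world has none). Each returns a list of dicts, best first, with "conf" (0 to 1); they miss things now and then, are a little off and sometimes report something else, mostly with a low value. They report only what shows in the picture. A call takes as long as a camera call. They do not tell look-alikes from the thing itself.
- r.boxes_of(camera, name): "rect" ([left, top, width, height] in pixels, round what is visible of it).
- r.regions_of(camera, name): "pixels" (480x640 bool, what is visible of it) and "rect" ([left, top, width, height] in pixels, round what is visible of it).
The state is a dict: "time_s": time; "joint_pos": joint angles; "dq": joint speeds; "effort": joint torques, N m; "ee_pos": TCP position; "eef_rot": TCP orientation; "wrist_force": force on the tool from outside, world axes, zero at the start; "torque": the same for the moment, N m; "grip_width": finger opening in m; "grasp_force": force on a finger pad.
Only numpy, scipy, OpenCV 4.12 (cv2) and the standard library are available. Lean on these libraries where they do the work, as an engineer would, in place of code of your own. Each camera call takes 0.05 s, during which the arm holds its last target. There are 200 camera calls.

## Working session

There is one attempt and no reset: what is moved stays moved. The work goes in short steps, Python scripts to look and compute and a tool call to move; the robot and the scene stay as the last step left them, time stands still between calls to the robot, and variables do not carry over. Pictures are saved under pics/ and viewed, at most 10 in all, crops included, and the job is handed in when it is done.

Besides the shell and the picture viewer there is one more tool, called after "Emit:" by a JSON object that holds its "method" and its "body". send_rows: Moves the arm, as the interface text tells. Its arguments: {"type":"object","properties":{"moves":{"type":"array","items":{"type":"array"}},"newtons":{"type":"number"}},"required":["moves"]}

```bash
mkdir -p pics; ls
cat > h.py <<'E'
import numpy as np, cv2
from bench import r
def pts(cam, depth, mask=None):
    c=r.calibration(cam); K=np.array(c["K"]); T=np.array(c["world_from_camera"])
    v,u=np.nonzero((depth>0) if mask is None else (mask&(depth>0)))
    d=depth[v,u]
    p=np.c_[(u-K[0,2])/K[0,0]*d, -(v-K[1,2])/K[1,1]*d, -d]
    return p@T[:3,:3].T+T[:3,3], u, v
E
python3 - <<'E'
from h import *
s=r.read_state(); print({k:np.round(v,3).tolist() for k,v in s.items()})
for cam in ("scene","top"):
    im,d=r.read_camera(cam); cv2.imwrite(f"pics/{cam}0.png",im); np.save(f"{cam}0.npy",d)
    c=r.calibration(cam); print(cam,{k:np.round(v,3).tolist() for k,v in c.items()})
    for n in ("tea_chest","lid","gauge","lid_tab","salt_shaker","tin","small_jar","mug_blue"):
        for q in r.regions_of(cam,n):
            p,_,_=pts(cam,d,q["pixels"])
            print(n,round(q["conf"],2),q["rect"],np.round(np.median(p,0),3),np.round(np.percentile(p,2,0),3),np.round(np.percentile(p,98,0),3))
E
```

```text
pics
{'time_s': 0.0, 'joint_pos': [61.694, 23.599, -0.728, 91.504, 0.321, 64.99, -4.711], 'dq': [-0.151, 0.011, 0.001, -0.043, 0.078, -0.114, 0.058], 'effort': [-0.001, -58.794, 0.642, -29.107, -0.054, 0.018, 0.0], 'ee_pos': [0.258, -0.569, 0.241], 'eef_rot': [[0.911, 0.413, -0.001], [0.413, -0.911, 0.001], [-0.0, -0.002, -1.0]], 'wrist_force': [-0.511, 0.551, -0.139], 'torque': [-0.034, 0.045, 0.007], 'grasp_force': 0.0, 'grip_width': 0.088}
scene {'K': [[575.867, 0.0, 307.933], [0.0, 575.867, 245.842], [0.0, 0.0, 1.0]], 'world_from_camera': [[-0.863, 0.253, -0.438, -0.081], [-0.506, -0.451, 0.735, 1.034], [-0.011, 0.856, 0.517, 0.824], [0.0, 0.0, 0.0, 1.0]]}
tea_chest 0.64 [233.6, 244.5, 97.4, 95.0] [0.503 0.166 0.092] [0.451 0.033 0.002] [0.596 0.226 0.103]
tea_chest 0.5 [238.3, 245.6, 93.4, 59.6] [0.521 0.134 0.1  ] [0.435 0.03  0.092] [0.593 0.22  0.103]
lid 0.77 [233.7, 245.4, 96.0, 59.3] [0.521 0.134 0.1  ] [0.436 0.028 0.09 ] [0.593 0.22  0.103]
gauge 0.91 [398.1, 173.6, 24.6, 40.3] [ 0.454 -0.471  0.062] [ 0.421 -0.499  0.002] [ 0.482 -0.445  0.116]
gauge 0.85 [349.4, 202.2,
[... 1584 characters left out ...]
.0] [0.52  0.124 0.1  ] [0.439 0.03  0.094] [0.588 0.214 0.106]
salt_shaker 0.47 [351.3, 183.5, 11.5, 16.6] [ 0.691 -0.152  0.067] [ 0.678 -0.174 -0.002] [ 0.717 -0.135  0.091]
tin 0.62 [311.9, 275.0, 29.1, 20.9] [ 0.389 -0.063  0.055] [ 0.355 -0.096  0.005] [ 0.424 -0.029  0.061]
small_jar 0.89 [192.9, 236.5, 23.2, 20.4] [0.502 0.319 0.049] [0.474 0.292 0.023] [0.53  0.35  0.056]
small_jar 0.61 [371.5, 243.4, 20.4, 25.3] [ 0.471 -0.22   0.088] [ 0.454 -0.261  0.003] [ 0.518 -0.199  0.121]
small_jar 0.25 [229.8, 212.4, 68.8, 62.3] [0.521 0.124 0.1  ] [0.437 0.031 0.094] [0.588 0.213 0.106]
mug_blue 0.96 [153.7, 255.7, 33.0, 32.6] [0.421 0.429 0.039] [ 0.37   0.376 -0.001] [0.459 0.46  0.093]
```

Run:
```python
from h import *
a=cv2.imread("pics/scene0.png")[140:420,200:480]; b=cv2.imread("pics/top0.png")[140:340,140:500]
cv2.imwrite("pics/a0.png",np.vstack([cv2.resize(a,(300,300))[:, :],]) if 0 else cv2.resize(a,(600,600),interpolation=cv2.INTER_CUBIC))
cv2.imwrite("pics/b0.png",cv2.resize(b,(800,444),interpolation=cv2.INTER_CUBIC))
```

```text
(no output)
```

View pics/a0.png

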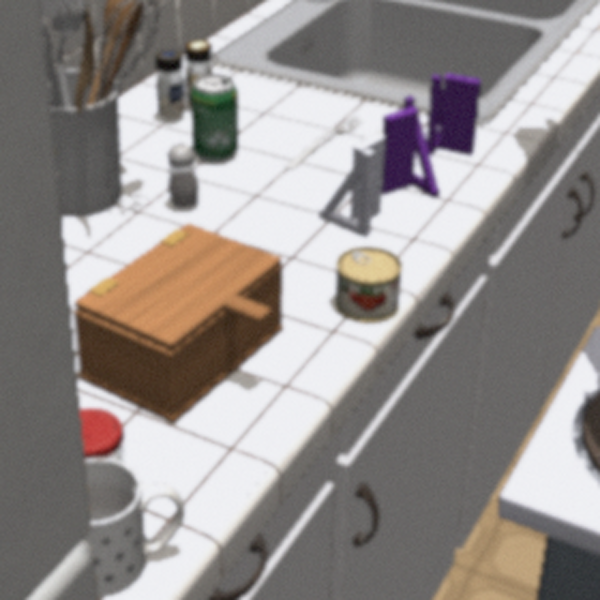

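View pics/b0.png

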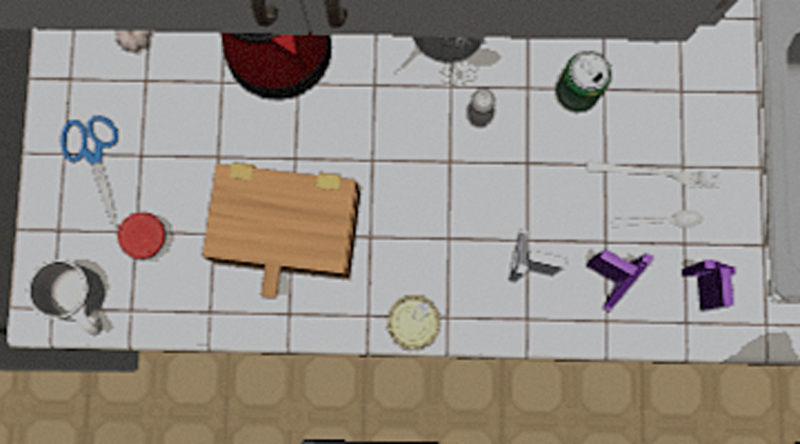

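The grey metal gauge is at about (520,258) in the top crop, with purple look-alikes to its right at (615,275) and (710,285). The box tab points to the robot at (270,285), and the tin is at (413,322). Next I'll fit the box and gauge poses.

```bash
cat >> h.py <<'E'
def boxfit(p):
    # p: world pts of lid top; returns lid-plate centre, yaw by rect fit excluding tab
    q=p[(abs(p[:,2]-0.1)<0.012)&(p[:,1]>-0.02)&(p[:,1]<0.27)&(p[:,0]>.38)&(p[:,0]<.66)]
    g=np.zeros((400,400),np.uint8); ij=((q[:,:2]-[.33,-.07])*1000).astype(int)
    g[ij[:,0],ij[:,1]]=255; g=cv2.morphologyEx(g,cv2.MORPH_CLOSE,np.ones((9,9)))
    t=cv2.morphologyEx(g,cv2.MORPH_OPEN,np.ones((45,45))); 
    c=max(cv2.findContours(t,0,1)[0],key=cv2.contourArea)
    (cy,cx),wh,a=cv2.minAreaRect(c)
    tab=cv2.morphologyEx(g&~t,cv2.MORPH_OPEN,np.ones((7,7)))
    n,_,st,cen=cv2.connectedComponentsWithStats(tab); 
    k=1+np.argmax(st[1:,4]) if n>1 else 0
    return np.array([cx/1000+.33,cy/1000-.07]),wh,a,[cen[k][1]/1000+.33,cen[k][0]/1000-.07],st[k].tolist()
E
python3 - <<'E'
from h import *
P=[]
for cam in ("scene","top"):
    d=np.load(cam+"0.npy"); p,_,_=pts(cam,d); P.append(p)
    f=p[(p[:,0]>.4)&(p[:,0]<.6)&(p[:,1]<-.05)&(p[:,1]>-.15)&(abs(p[:,2])<.02)]
    print(cam,"table z",np.median(f[:,2]),boxfit(p))
    g=p[(p[:,0]>.42)&(p[:,0]<.56)&(p[:,1]<-.17)&(p[:,1]>-.285)&(p[:,2]>.02)&(p[:,2]<.14)]
    print(len(g),g.min(0),g.max(0))
    h=g[:,2]>.105
    print("top:",np.round(g[h],3).tolist()[:40])
    # flat face RANSAC line in xy
    rng=np.random.default_rng(0);best=0
    for _ in range(2000):
        a,b=g[rng.integers(len(g),size=2),:2]
        if np.linalg.norm(b-a)<.02: continue
        n=np.array([-(b-a)[1],(b-a)[0]])/np.linalg.norm(b-a)
        inl=abs((g[:,:2]-a)@n)<.0025
        if inl.sum()>best: best=inl.sum();B=inl
    q=g[B,:2];m=q.mean(0);u=np.linalg.svd(q-m)[2][0]; u=u*np.sign(u[0])
    e=(q-m)@u
    print("face",best,m,np.degrees(np.arctan2(u[1],u[0])),m+u*e.min(),m+u*e.max(),g[B,2].min(),g[B,2].max())
E
```

```text
scene table z -0.0004493258795136845 (array([0.52694843, 0.12406061]), (196.60366821289062, 134.19337463378906), 4.610649585723877, [np.float64(0.4391248688352571), np.float64(0.1318698845750262)], [190, 88, 25, 43, 953])
607 [ 0.4547404  -0.26869679  0.02007211] [ 0.52219275 -0.19470316  0.12291202]
top: [[0.48, -0.263, 0.114], [0.477, -0.261, 0.115], [0.473, -0.259, 0.117], [0.484, -0.258, 0.112], [0.478, -0.251, 0.116], [0.478, -0.258, 0.113], [0.472, -0.251, 0.118], [0.471, -0.255, 0.116], [0.469, -0.257, 0.116], [0.469, -0.265, 0.112], [0.483, -0.249, 0.113], [0.479, -0.246, 0.116], [0.478, -0.251, 0.113], [0.475, -0.25, 0.114], [0.474, -0.256, 0.112], [0.47, -0.252, 0.115], [0.467, -0.252, 0.115], [0.467, -0.259, 0.113], [0.482, -0.234, 0.117], [0.482, -0.24, 0.114], [0.48, -0.243, 0.114], [0.475, -0.239, 0.117], [0.475, -0.245, 0.114], [0.471, -0.241, 0.117], [0.47, -0.248, 0.114], [0.471, -0.255, 0.11], [0.469, -0.257, 0.11], [0.467, -0.261, 0.109], [0.489, -0.236, 0.111], [0.484, -0.232, 0.115], [0.483, -0.237, 0.112], [0.482, -0.241, 0.111], [0.476, -0.233, 0.116], [0.476, 
[... 1003 characters left out ...]
229, 0.111], [0.479, -0.232, 0.112], [0.479, -0.235, 0.116], [0.479, -0.237, 0.116], [0.479, -0.241, 0.114], [0.479, -0.243, 0.117], [0.479, -0.246, 0.117], [0.48, -0.25, 0.108], [0.476, -0.214, 0.113], [0.475, -0.217, 0.117], [0.475, -0.22, 0.117], [0.476, -0.223, 0.112], [0.476, -0.226, 0.114], [0.475, -0.228, 0.121], [0.475, -0.231, 0.118], [0.476, -0.235, 0.112], [0.476, -0.238, 0.115], [0.476, -0.24, 0.116], [0.476, -0.244, 0.114], [0.475, -0.246, 0.12], [0.476, -0.249, 0.12], [0.477, -0.253, 0.11], [0.476, -0.256, 0.114], [0.477, -0.259, 0.11]]
face 91 [ 0.46876055 -0.2369092 ] 77.51161328661958 [ 0.46336701 -0.26126121] [ 0.47641249 -0.20236034] 0.02149903697739064 0.11982109530661744
```

Gauge: yaw ≈ -12.4°, grip at (0.473, -0.244). Box: centre (0.5255, 0.1225), yaw ≈ -5.7°. Both agree with the sizes given, so I'll move above the gauge.

Emit:
{"method": "send_rows", "body": {"moves": [[[0, 0, 0], [0.0276, -0.0173, 0], -1], [[0, 0, 0], [0.0276, -0.0173, 0], -1], [[0, 0, 0], [0.0276, -0.0173, 0], -1], [[0, 0, 0], [0.0276, -0.0173, 0], -1], [[0, 0, 0], [0.0276, -0.0173, 0], -1], [[0, 0, 0], [0.0276, -0.0173, 0], -1], [[0, 0, 0], [0.0276, -0.0173, 0], -1], [[0, 0, 0], [0.0276, -0.0173, 0], -1], [[0, 0, 0], [0.0276, -0.0173, 0], -1], [[0, 0, 0], [0.0276, -0.0173, 0], -1], [[0, 0, 0], [0.0276, -0.0173, 0], -1], [[0, 0, 0], [0.0276, -0.0173, 0], -1]]}}

```text
time_s: 1.9
ee_pos: [0.4747, -0.2419, 0.2419]
eef_rot: [[0.911, 0.413, 0.0], [0.413, -0.911, -0.0], [0.0, 0.0, -1.0]]
wrist_force: [0.9, -1.3, -0.5]
grip_width: 0.0875
grasp_force: 0.0
```

Emit:
{"method": "send_rows", "body": {"moves": [[[0, 0, -5.32], [0, 0, 0], -1], [[0, 0, -5.32], [0, 0, 0], -1], [[0, 0, -5.32], [0, 0, 0], -1], [[0, 0, -5.32], [0, 0, 0], -1], [[0, 0, -5.32], [0, 0, 0], -1], [[0, 0, -5.32], [0, 0, 0], -1], [[0, 0, -5.32], [0, 0, 0], -1], [[0, 0, -5.32], [0, 0, 0], -1], [[0, 0, -5.32], [0, 0, 0], -1], [[0, 0, -5.32], [0, 0, 0], -1], [[0, 0, 0], [0, 0, 0], -1]]}}

```text
time_s: 2.82
ee_pos: [0.474, -0.2434, 0.2417]
eef_rot: [[0.211, 0.978, 0.0], [0.978, -0.211, -0.0], [-0.0, 0.0, -1.0]]
wrist_force: [0.3, 0.4, 0.3]
grip_width: 0.0877
grasp_force: 0.0
```

Run:
```python
from h import *
s=r.read_state(); print({k:np.round(v,4).tolist() for k,v in s.items()})
im,d=r.read_camera("wrist"); cv2.imwrite("pics/w1.png",im)
p,u,v=pts("wrist",d)
R=s["eef_rot"]; tcp=np.array(s["ee_pos"])
g=p[(p[:,0]>.40)&(p[:,0]<.56)&(p[:,1]<-.17)&(p[:,1]>-.285)&(p[:,2]>.10)&(p[:,2]<.13)]
print(len(g),np.median(g,0),g.min(0),g.max(0), np.median(p[abs(p[:,2])<.02][:,2]))
# fin: top at .115 ; fit axis
f=g[(g[:,1]<-.218)]
m=f[:,:2].mean(0); ev=np.linalg.svd(f[:,:2]-m)[2]; e=(f[:,:2]-m)@ev.T
print("fin",len(f),m,np.degrees(np.arctan2(ev[0,1],ev[0,0])),np.percentile(e,[1,99],axis=0))
```

```text
{'time_s': 2.8167, 'joint_pos': [38.4093, 15.9752, -20.0386, 103.2216, 6.1415, 61.8542, 4.0116], 'dq': [-0.6642, -0.0482, 0.8996, 0.0773, -0.5271, -0.0957, -9.397], 'effort': [0.2094, -47.2561, -2.6311, -28.1971, 0.0416, 0.037, 1.6099], 'ee_pos': [0.474, -0.2434, 0.2417], 'eef_rot': [[0.2108, 0.9775, 0.0001], [0.9775, -0.2108, -0.0001], [-0.0, 0.0001, -1.0]], 'wrist_force': [0.3413, 0.3997, 0.2997], 'torque': [-0.04, -0.0683, -0.0189], 'grasp_force': 0.0, 'grip_width': 0.0877}
1882 [ 0.47553744 -0.22755981  0.11449452] [ 0.45668314 -0.26615294  0.10004642] [ 0.48963546 -0.1995746   0.12141887] -0.00046710004636593694
fin 1214 [ 0.4779957  -0.24081659] -103.52417561746995 [[-0.02370996 -0.0069105 ]
 [ 0.02456915  0.00681253]]
```

View pics/w1.png

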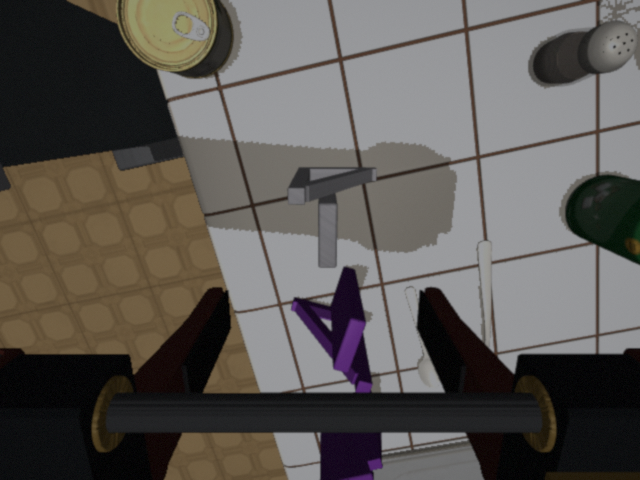

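The wrist picture shows the gauge at (325,205) with its fin at about (327,235). The purple look-alike lies below it at (345,320), clear of the finger path. I'll descend with a 3 mm correction and close.

Emit:
{"method": "send_rows", "body": {"moves": [[[0, 0, 0.6], [0, 0.0017, 0.01], -1], [[0, 0, 0.6], [0, 0.0016, 0.01], -1], [[0, 0, 0], [0, 0, 0.015], -1], [[0, 0, 0], [0, 0, 0.015], -1], [[0, 0, 0], [0, 0, 0.015], -1], [[0, 0, 0], [0, 0, 0.015], -1], [[0, 0, 0], [0, 0, 0.015], -1], [[0, 0, 0], [0, 0, 0.015], -1], [[0, 0, 0], [0, 0, 0.015], -1], [[0, 0, 0], [0, 0, 0.01], -1], [[0, 0, 0], [0, 0, 0.008], -1], [[0, 0, 0], [0, 0, 0], -1]], "newtons": 30}}

```text
time_s: 3.87
ee_pos: [0.4763, -0.2435, 0.0967]
eef_rot: [[0.236, 0.972, -0.003], [0.972, -0.236, 0.001], [0.001, -0.003, -1.0]]
wrist_force: [-0.7, -0.6, 0.4]
grip_width: 0.0879
grasp_force: 0.0
```

Emit:
{"method": "send_rows", "body": {"moves": [[[0, 0, 0], [0, 0, 0.002], 1], [[0, 0, 0], [0, 0, 0], 1], [[0, 0, 0], [0, 0, 0], 1], [[0, 0, 0], [0, 0, 0], 1], [[0, 0, 0], [0, 0, 0], 1], [[0, 0, 0], [0, 0, 0], 1], [[0, 0, 0], [0, 0, 0], 1], [[0, 0, 0], [0, 0, 0], 1], [[0, 0, 0], [0, 0, 0], 1], [[0, 0, 0], [0, 0, 0], 1]], "newtons": 30}}

```text
time_s: 4.7
ee_pos: [0.4772, -0.2441, 0.0967]
eef_rot: [[0.235, 0.972, -0.0], [0.972, -0.235, -0.0], [-0.0, -0.0, -1.0]]
wrist_force: [-0.1, -0.2, 0.2]
grip_width: 0.0242
grasp_force: 0.0
```

Emit:
{"method": "send_rows", "body": {"moves": [[[0, 0, 0], [0, 0, 0], 1], [[0, 0, 0], [0, 0, 0], 1], [[0, 0, 0], [0, 0, 0], 1], [[0, 0, 0], [0, 0, 0], 1], [[0, 0, 0], [0, 0, 0], 1], [[0, 0, 0], [0, 0, 0], 1], [[0, 0, 0], [0, 0, -0.005], 1], [[0, 0, 0], [0, 0, -0.01], 1], [[0, 0, 0], [0, 0, -0.01], 1], [[0, 0, 0], [0, 0, 0], 1]], "newtons": 30}}

```text
time_s: 5.53
ee_pos: [0.4786, -0.2445, 0.1242]
eef_rot: [[0.235, 0.972, 0.003], [0.972, -0.235, -0.002], [-0.001, 0.004, -1.0]]
wrist_force: [-0.3, 0.6, -1.3]
grip_width: 0.0138
grasp_force: 30.0
```

Emit:
{"method": "send_rows", "body": {"moves": [[[0, 0, 0], [0.012, -0.0014, 0], 1], [[0, 0, 0], [0.02, -0.0023, 0], 1], [[0, 0, 0], [0.022, -0.0023, 0], 1], [[0, 0, 0], [0.022, -0.0023, 0], 1], [[0, 0, 0], [0.022, -0.0023, 0], 1], [[0, 0, 0], [0.022, -0.0023, 0], 1], [[0, 0, 0], [0.022, -0.0023, 0], 1], [[0, 0, 0], [0.022, -0.0023, 0], 1], [[0, 0, -2], [0.02, -0.0023, 0], 1], [[0, 0, -2], [0.014, -0.0014, 0], 1], [[0, 0, -2], [0.01, -0.001, 0], 1], [[0, 0, -1.8], [0, 0, 0], 1]]}}

```text
time_s: 6.53
ee_pos: [0.5034, -0.0337, 0.1217]
eef_rot: [[0.095, 0.995, 0.0], [0.995, -0.095, 0.001], [0.001, 0.0, -1.0]]
wrist_force: [1.3, 0.2, -2.3]
grip_width: 0.0141
grasp_force: 30.0
```

Run:
```python
from h import *
s=r.read_state(); print(np.round(s["ee_pos"],4),np.round(s["eef_rot"],3),s["grip_width"],s["wrist_force"],np.round(s["joint_pos"],1))
im,d=r.read_camera("wrist"); cv2.imwrite("pics/w2.png",im); np.save("w2.npy",d)
p,u,v=pts("wrist",d); print("wrist",boxfit(p))
im,d=r.read_camera("top"); np.save("top2.npy",d); p2,_,_=pts("top",d); print("top",boxfit(p2))
```

```text
[ 0.5034 -0.0337  0.1217] [[ 0.095  0.995  0.   ]
 [ 0.995 -0.095  0.001]
 [ 0.001  0.    -1.   ]] 0.014116992094580377 [ 1.25250421  0.15199678 -2.31089111] [ 17.8  22.3 -23.9 113.9  12.2  46.2 -18.6]
wrist (array([0.52311066, 0.05471721]), (71.16109466552734, 134.26449584960938), 5.19442892074585, [np.float64(0.5133564356435644), np.float64(-0.002955445544554458)], [61, 176, 13, 16, 202])
top (array([0.5255708 , 0.12206195]), (193.10467529296875, 135.23312377929688), 3.8140745162963867, [np.float64(0.43736568848758467), np.float64(0.13053611738148985)], [189, 85, 24, 44, 886])
```

View pics/w2.png

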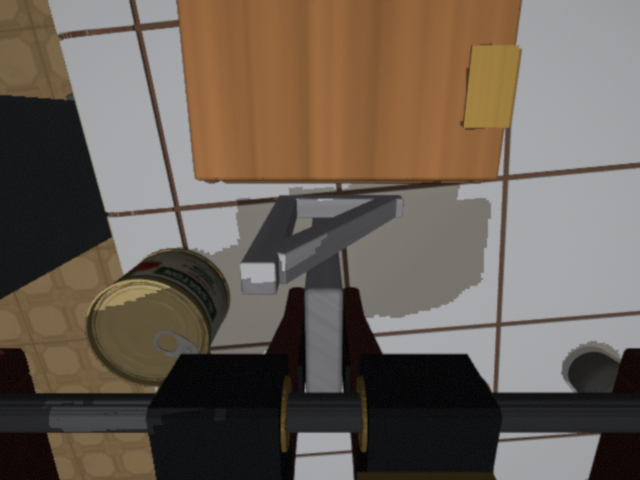

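The wrist picture shows the gauge hanging level in front of the box's right side. The lid's right edge runs along row 180 from column 200 to 500, and the gauge foot bar is at row 205. Next I'll measure the gap and the relative yaw.

Run:
```python
from h import *
d=np.load("w2.npy"); p,u,v=pts("wrist",d)
def edge(q,fn,w=.003):
    b=np.round(q[:,0]/w).astype(int); P=np.array([[k*w,fn(q[b==k,1])] for k in np.unique(b) if (b==k).sum()>4])
    f=np.polyfit(P[:,0],P[:,1],1); res=P[:,1]-np.polyval(f,P[:,0]); ok=abs(res)<.002
    f=np.polyfit(P[ok,0],P[ok,1],1); return f,np.degrees(np.arctan(f[0])),ok.sum(),len(ok),P[ok,0].min(),P[ok,0].max()
lid=p[(p[:,2]>.094)&(p[:,2]<.106)&(p[:,0]>.45)&(p[:,0]<.59)&(p[:,1]>.005)&(p[:,1]<.08)]
fl=edge(lid[(lid[:,0]>.462)&(lid[:,0]<.578)],np.min); print("lid right edge",fl, lid[:,0].min(),lid[:,0].max())
g=p[(p[:,0]>.455)&(p[:,0]<.56)&(p[:,1]<.012)&(p[:,1]>-.02)&(p[:,2]>.015)&(p[:,2]<.16)]
print("gauge",len(g),g.min(0),g.max(0))
for lo,hi in((.015,.06),(.06,.13),(.13,.16)):
    q=g[(g[:,2]>lo)&(g[:,2]<hi)]; print(lo,len(q))
    if len(q)>50: print(q.min(0),q.max(0)); print(edge(q,np.max),edge(q,np.min))
for cam,f in (("top","top2.npy"),):
    P,_,_=pts(cam,np.load(f)); L=P[(P[:,2]>.09)&(P[:,2]<.11)&(P[:,1]>.005)&(P[:,1]<.08)&(P[:,0]>.462)&(P[:,0]<.578)]; print("top lid edge",edge(L,np.min,.004))
```

```text
lid right edge (array([-0.09603833,  0.07187111]), np.float64(-5.485766760585187), np.int64(20), 40, np.float64(0.522), np.float64(0.579)) 0.45486936934669725 0.5899996570563741
gauge 11201 [ 0.47891572 -0.01999111  0.02499588] [0.55523594 0.0060765  0.14678442]
0.015 2479
[ 0.47996359 -0.01342105  0.02499588] [0.55523594 0.00591084 0.05996066]
(array([-0.09770754,  0.05296102]), np.float64(-5.580516240122205), np.int64(26), 26, np.float64(0.48), np.float64(0.555)) (array([-0.18790997,  0.09040698]), np.float64(-10.642345289424066), np.int64(10), 26, np.float64(0.516), np.float64(0.555))
0.06 5001
[ 0.47987623 -0.01196506  0.06002148] [0.53751749 0.00595242 0.12999399]
(array([-0.10209447,  0.05524346]), np.float64(-5.829384534308726), np.int64(20), 20, np.float64(0.48), np.float64(0.537)) (array([-0.10258056,  0.0434723 ]), np.float64(-5.856946635523677), np.int64(6), 20, np.float64(0.516), np.float64(0.531))
0.13 3721
[ 0.47891572 -0.01999111  0.13000021] [0.51322833 0.0060765  0.14678442]
(array([-0.58139599,  0.28809807]), np.float64(-30.173547398421107), np.int64(6), 12, np.float64(0.483), np.float64(0.513)) (array([-0.51521106,  0.24225202]), np.float64(-27.25802457229599), np.int64(5), 12, np.float64(0.48), np.float64(0.51))
top lid edge (array([ 0.29784091, -0.1132839 ]), np.float64(16.585684503014683), np.int64(15), 29, np.float64(0.48), np.float64(0.5760000000000001))
```

The faces are parallel within about 0.3°, the gap is about 16.6 mm and the bottom is about 25 mm up. I'll lower, then close the gap gently.

Emit:
{"method": "send_rows", "body": {"moves": [[[0, 0, 0], [0, 0, 0.008], 1], [[0, 0, 0], [0, 0, 0.008], 1], [[0, 0, 0], [0, 0, 0.005], 1], [[0, 0, 0], [0, 0, 0.002], 1], [[0, 0, 0], [0.005, 0, 0], 1], [[0, 0, 0], [0.005, 0, 0], 1], [[0, 0, 0], [0.003, 0, 0], 1], [[0, 0, 0], [0.001, 0, 0], 1], [[0, 0, 0], [0.001, 0, 0], 1], [[0, 0, 0], [0, 0, 0], 1], [[0, 0, 0], [0, 0, 0], 1]]}}

```text
time_s: 7.55
ee_pos: [0.505, -0.0217, 0.0988]
eef_rot: [[0.101, 0.995, 0.0], [0.995, -0.101, -0.0], [-0.0, 0.0, -1.0]]
wrist_force: [-0.5, -0.8, -2.1]
grip_width: 0.0136
grasp_force: 30.0
```

Emit:
{"method": "send_rows", "body": {"moves": [[[0, 0, 0], [0.001, 0, 0], 1], [[0, 0, 0], [0.001, 0, 0], 1], [[0, 0, 0], [0, 0, 0], 1]]}}

```text
time_s: 7.8
ee_pos: [0.5052, -0.0195, 0.0987]
eef_rot: [[0.101, 0.995, 0.0], [0.995, -0.101, 0.0], [0.0, 0.0, -1.0]]
wrist_force: [-0.3, -0.1, -1.8]
grip_width: 0.0137
grasp_force: 30.0
```

Emit:
{"method": "send_rows", "body": {"moves": [[[0, 0, 0], [0.001, 0, 0], 1], [[0, 0, 0], [0.001, 0, 0], 1], [[0, 0, 0], [0, 0, 0], 1]]}}

```text
time_s: 8.05
ee_pos: [0.5054, -0.0174, 0.0986]
eef_rot: [[0.101, 0.995, 0.0], [0.995, -0.101, 0.0], [0.0, 0.0, -1.0]]
wrist_force: [-0.2, -0.6, -2.1]
grip_width: 0.0137
grasp_force: 30.0
```

Emit:
{"method": "send_rows", "body": {"moves": [[[0, 0, 0], [0.001, 0, 0], 1], [[0, 0, 0], [0, 0, 0], 1]]}}

```text
time_s: 8.22
ee_pos: [0.5054, -0.0168, 0.0986]
eef_rot: [[0.101, 0.995, -0.0], [0.995, -0.101, -0.0], [-0.0, -0.0, -1.0]]
wrist_force: [0.4, -0.7, -1.9]
grip_width: 0.0139
grasp_force: 30.0
```

Emit:
{"method": "send_rows", "body": {"moves": [[[0, 0, 0], [0.001, 0, 0], 1], [[0, 0, 0], [0, 0, 0], 1]]}}

```text
time_s: 8.38
ee_pos: [0.5054, -0.0168, 0.0987]
eef_rot: [[0.102, 0.995, -0.0], [0.995, -0.102, -0.001], [-0.001, -0.0, -1.0]]
wrist_force: [-0.8, -5.3, -0.5]
grip_width: 0.0135
grasp_force: 30.0
```

It touches the box at about 5 N. Next I'll set it down and take up the last bit of push.

Emit:
{"method": "send_rows", "body": {"moves": [[[0, 0, 0], [0, 0, 0.001], 1], [[0, 0, 0], [0, 0, 0.001], 1], [[0, 0, 0], [0, 0, 0.0005], 1], [[0, 0, 0], [0.0005, 0, 0], 1], [[0, 0, 0], [0, 0, 0], 1]]}}

```text
time_s: 8.8
ee_pos: [0.5055, -0.0167, 0.0965]
eef_rot: [[0.102, 0.995, -0.0], [0.995, -0.102, -0.002], [-0.002, 0.0, -1.0]]
wrist_force: [-2.5, -6.3, 3.9]
grip_width: 0.0138
grasp_force: 30.0
```

Run:
```python
from h import *
s=r.read_state(); print(np.round(s["ee_pos"],4),s["wrist_force"],s["torque"])
im,d=r.read_camera("wrist"); cv2.imwrite("pics/w3.png",im)
```

```text
[ 0.5055 -0.0167  0.0965] [-2.50851902 -6.26036592  3.85099176] [-1.46747756  0.35849284  0.22205216]
```

View pics/w3.png

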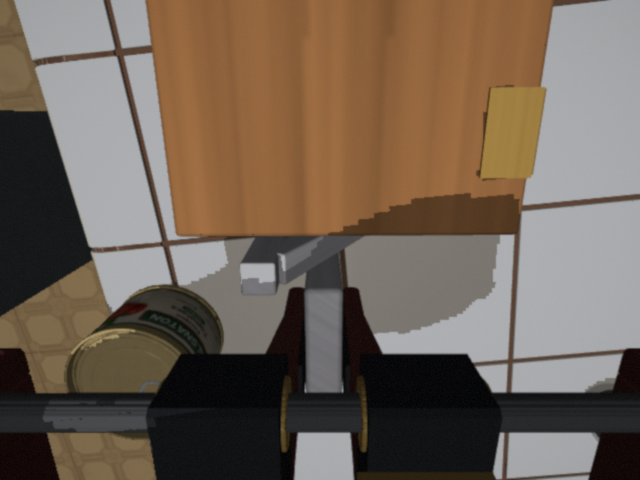

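The gauge is seated, with its top at (262,270) and its flat face against the lid edge line at row 235. I'll release and go straight up.

Emit:
{"method": "send_rows", "body": {"moves": [[[0, 0, 0], [0, 0, 0], 0], [[0, 0, 0], [0, 0, 0], 0], [[0, 0, 0], [0, 0, 0], 0], [[0, 0, 0], [0, 0, 0], 0], [[0, 0, 0], [0, 0, 0], 0], [[0, 0, 0], [0, 0, 0], 0], [[0, 0, 0], [0, 0, -0.008], 0], [[0, 0, 0], [0, 0, -0.02], 0], [[0, 0, 0], [0, 0, -0.03], 0], [[0, 0, 0], [0, 0, -0.03], 0], [[0, 0, 0], [0, 0, -0.03], 0], [[0, 0, 0], [0, 0, 0], 0]]}}

```text
time_s: 9.85
ee_pos: [0.5084, -0.0146, 0.2202]
eef_rot: [[0.101, 0.995, 0.009], [0.995, -0.101, -0.0], [0.001, 0.009, -1.0]]
wrist_force: [0.8, -0.2, 0.6]
grip_width: 0.044
grasp_force: 0.0
```

```bash
cat >> h.py <<'E'
def edge(q,fn,w=.003):
    b=np.round(q[:,0]/w).astype(int); P=np.array([[k*w,fn(q[b==k,1])] for k in np.unique(b) if (b==k).sum()>4])
    f=np.polyfit(P[:,0],P[:,1],1); ok=abs(P[:,1]-np.polyval(f,P[:,0]))<.003
    f=np.polyfit(P[ok,0],P[ok,1],1); return np.round(f,4),round(float(np.degrees(np.arctan(f[0]))),2),ok.sum(),len(ok)
E
python3 - <<'E'
from h import *
s=r.read_state(); print(np.round(s["ee_pos"],4),s["grip_width"],np.round(s["wrist_force"],2))
im,d=r.read_camera("wrist"); cv2.imwrite("pics/w4.png",im); np.save("w4.npy",d)
p,u,v=pts("wrist",d); print(boxfit(p))
lid=p[(p[:,2]>.094)&(p[:,2]<.106)&(p[:,0]>.462)&(p[:,0]<.578)&(p[:,1]>.019)&(p[:,1]<.08)]
print("lid",edge(lid,np.min))
g=p[(p[:,0]>.455)&(p[:,0]<.56)&(p[:,1]<.035)&(p[:,1]>-.06)&(p[:,2]>.015)&(p[:,2]<.14)]
t=g[g[:,2]>.109]; print("top pts",len(t),t.min(0),t.max(0))
fin=t[t[:,1]<-.003]; m=fin[:,:2].mean(0);ev=np.linalg.svd(fin[:,:2]-m)[2][0];print("fin",m,np.degrees(np.arctan2(ev[1],ev[0])))
fr=g[(g[:,1]>.002)&(g[:,2]<.09)]; print("frame right edge",edge(fr,np.min),edge(fr,np.max))
E
```

```text
[ 0.5084 -0.0146  0.2202] 0.04396276631292998 [ 0.82 -0.2   0.63]
(array([0.5230748 , 0.07999626]), (114.45702362060547, 131.78536987304688), 2.862405300140381, [np.float64(0.43857684210526315), np.float64(0.12859157894736842)], [186, 88, 26, 42, 950])
lid (array([-0.0793,  0.0652]), -4.53, np.int64(36), 40)
top pts 1815 [ 0.48013607 -0.03948014  0.10900165] [0.51402197 0.02471819 0.11889159]
fin [ 0.50457188 -0.02048555] -95.82800023768978
frame right edge (array([-0.2721,  0.1542]), -15.22, np.int64(5), 27) (array([-0.0929,  0.0706]), -5.31, np.int64(27), 27)
```

View pics/w4.png

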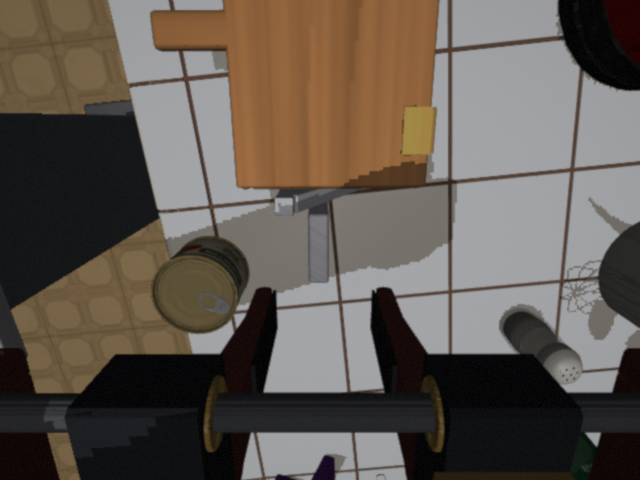

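The gauge stands free at (315,240), its yaw within 0.3° of the box, touching the side. Next I'll go over the tab and turn 90°.

Emit:
{"method": "send_rows", "body": {"moves": [[[0, 0, 0], [0.0172, -0.0117, -0.005], 0], [[0, 0, 0], [0.0172, -0.0117, 0], 0], [[0, 0, 0], [0.0172, -0.0117, 0], 0], [[0, 0, 0], [0.0172, -0.0117, 0], 0], [[0, 0, 0], [0.0172, -0.0117, 0], 0], [[0, 0, 0], [0.0172, -0.0117, 0], 0], [[0, 0, 0], [0.0171, -0.0118, 0], 0], [[0, 0, 0], [0.0171, -0.0118, 0], 0]]}}

```text
time_s: 10.57
ee_pos: [0.425, 0.1317, 0.2185]
eef_rot: [[0.101, 0.995, -0.001], [0.995, -0.101, -0.0], [-0.0, -0.001, -1.0]]
wrist_force: [1.1, 0.7, 0.1]
grip_width: 0.0442
grasp_force: 0.0
```

Emit:
{"method": "send_rows", "body": {"moves": [[[0, 0, -6], [0, 0, 0], 0], [[0, 0, -6], [0, 0, 0], 0], [[0, 0, -6], [0, 0, 0], 0], [[0, 0, -6], [0, 0, 0], 0], [[0, 0, -6], [0, 0, 0], 0], [[0, 0, -6], [0, 0, 0], 0], [[0, 0, -6], [0, 0, 0], 0], [[0, 0, -6], [0, 0, 0], 0]]}}

```text
time_s: 11.23
ee_pos: [0.4255, 0.1308, 0.2184]
eef_rot: [[-0.676, 0.737, -0.001], [0.737, 0.676, -0.0], [0.001, -0.001, -1.0]]
wrist_force: [0.2, -0.5, 0.4]
grip_width: 0.0438
grasp_force: 0.0
```

Emit:
{"method": "send_rows", "body": {"moves": [[[0, 0, -6], [0, 0, 0], 0], [[0, 0, -6], [0, 0, 0], 0], [[0, 0, -6], [0, 0, 0], 0], [[0, 0, -6], [0, 0, 0], 0], [[0, 0, -6], [0, 0, 0], 0], [[0, 0, -6], [0, 0, 0], 0], [[0, 0, -6], [0, 0, 0], 0], [[0, 0, 0], [0, 0, 0], 0], [[0, 0, 0], [0, 0, 0], 0]]}}

```text
time_s: 11.98
ee_pos: [0.4258, 0.1308, 0.2186]
eef_rot: [[-0.995, 0.104, -0.001], [0.104, 0.995, -0.0], [0.001, -0.0, -1.0]]
wrist_force: [-0.0, -0.2, 0.1]
grip_width: 0.044
grasp_force: 0.0
```

Run:
```python
from h import *
s=r.read_state(); print(np.round(s["ee_pos"],4),np.round(s["eef_rot"],3).tolist(),s["grip_width"],np.round(s["joint_pos"],1))
im,d=r.read_camera("wrist"); cv2.imwrite("pics/w5.png",im)
p,u,v=pts("wrist",d); print(boxfit(p))
t=p[(p[:,2]>.094)&(p[:,2]<.106)&(p[:,0]>.405)&(p[:,0]<.445)&(p[:,1]>.1)&(p[:,1]<.16)]
print(len(t),np.percentile(t,[1,50,99],axis=0))
m=t[:,:2].mean(0);ev=np.linalg.svd(t[:,:2]-m)[2][0];print(m,np.degrees(np.arctan2(ev[1],ev[0])))
```

```text
[0.4258 0.1308 0.2186] [[-0.995, 0.104, -0.001], [0.104, 0.995, -0.0], [0.001, -0.0, -1.0]] 0.04399387533406122 [ 16.8  12.  -45.1 114.5  10.1  57.4  51. ]
(array([0.5065, 0.1215]), (91.0, 77.0), 90.0, [np.float64(0.47783654375343976), np.float64(0.04363126031920747)], [92, 124, 51, 54, 1817])
1090 [[0.41851275 0.11915933 0.09467093]
 [0.43107297 0.13017184 0.09977117]
 [0.44480739 0.14110592 0.10147138]]
[0.4312132 0.1302166] -10.790080632275558
```

View pics/w5.png

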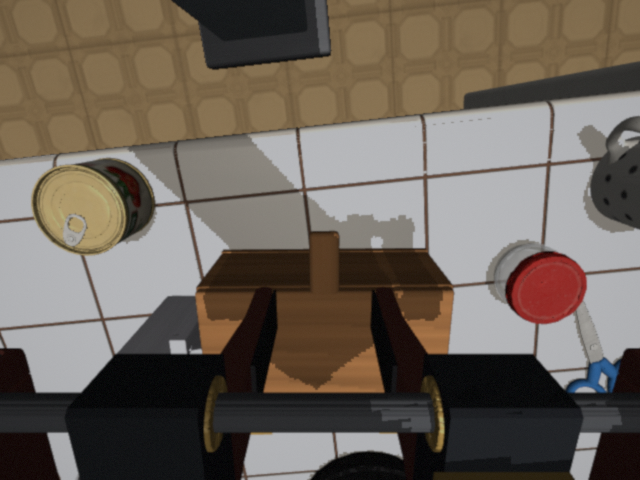

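The tab is centred at (324,262) in the wrist picture, between the fingers. I'll shift 3 mm, descend and close.

Emit:
{"method": "send_rows", "body": {"moves": [[[0, 0, 0], [-0.003, 0, 0.01], 0], [[0, 0, 0], [0, 0, 0.015], 0], [[0, 0, 0], [0, 0, 0.018], 0], [[0, 0, 0], [0, 0, 0.018], 0], [[0, 0, 0], [0, 0, 0.018], 0], [[0, 0, 0], [0, 0, 0.015], 0], [[0, 0, 0], [0, 0, 0.015], 0], [[0, 0, 0], [0, 0, 0.01], 0], [[0, 0, 0], [0, 0, 0.0035], 0], [[0, 0, 0], [0, 0, 0], 0], [[0, 0, 0], [0, 0, 0], 0]]}}

```text
time_s: 12.95
ee_pos: [0.4293, 0.131, 0.0968]
eef_rot: [[-0.995, 0.101, 0.0], [0.101, 0.995, 0.0], [-0.0, 0.0, -1.0]]
wrist_force: [1.0, 1.0, -0.3]
grip_width: 0.0436
grasp_force: 0.0
```

Emit:
{"method": "send_rows", "body": {"moves": [[[0, 0, 0], [0, 0, 0], 1], [[0, 0, 0], [0, 0, 0], 1], [[0, 0, 0], [0, 0, 0], 1], [[0, 0, 0], [0, 0, 0], 1], [[0, 0, 0], [0, 0, 0], 1], [[0, 0, 0], [0, 0, 0], 1], [[0, 0, 0], [0, 0, 0], 1], [[0, 0, 0], [0, 0, 0], 1]], "newtons": 15}}

```text
time_s: 13.62
ee_pos: [0.4294, 0.1306, 0.0968]
eef_rot: [[-0.995, 0.101, 0.001], [0.101, 0.995, -0.0], [-0.001, -0.0, -1.0]]
wrist_force: [1.5, -0.5, 0.7]
grip_width: 0.022
grasp_force: 15.0
```

```bash
python3 -c "
import numpy as np
t=np.radians(np.arange(0,60.1,2.5));x=162*(1-np.cos(t))+6.5*np.sin(t);z=162*np.sin(t)-6.5*(1-np.cos(t))
print([[[0,0,0],[-round(a/1000,4),0,-round(b/1000,4)],1] for a,b in zip(np.diff(x),np.diff(z))])"
```

```text
[[[0, 0, 0], [np.float64(-0.0004), 0, np.float64(-0.0071)], 1], [[0, 0, 0], [np.float64(-0.0007), 0, np.float64(-0.007)], 1], [[0, 0, 0], [np.float64(-0.0011), 0, np.float64(-0.007)], 1], [[0, 0, 0], [np.float64(-0.0014), 0, np.float64(-0.0069)], 1], [[0, 0, 0], [np.float64(-0.0017), 0, np.float64(-0.0069)], 1], [[0, 0, 0], [np.float64(-0.002), 0, np.float64(-0.0068)], 1], [[0, 0, 0], [np.float64(-0.0023), 0, np.float64(-0.0067)], 1], [[0, 0, 0], [np.float64(-0.0025), 0, np.float64(-0.0066)], 1], [[0, 0, 0], [np.float64(-0.0028), 0, np.float64(-0.0065)], 1], [[0, 0, 0], [np.float64(-0.0031), 0, np.float64(-0.0064)], 1], [[0, 0, 0], [np.float64(-0.0034), 0, np.float64(-0.0062)], 1], [[0, 0, 0], [np.float64(-0.0036), 0, np.float64(-0.0061)], 1], [[0, 0, 0], [np.float64(-0.0039), 0, np.float64(-0.0059)], 1], [[0, 0, 0], [np.float64(-0.0042), 0, np.float64(-0.0057)], 1], [[0, 0, 0], [np.float64(-0.0044), 0, np.float64(-0.0055)], 1], [[0, 0, 0], [np.float64(-0.0046), 0, np.float64(-0.0053)], 1], [[0, 0, 0], [np.float64(-0.0049), 0, np.float64(-0.0051)], 1], [[0, 0, 0], [np.float64(-0.0051), 0, np.float64(-0.0049)], 1], [[0, 0, 0], [np.float64(-0.0053), 0, np.float64(-0.0047)], 1], [[0, 0, 0], [np.float64(-0.0055), 0, np.float64(-0.0044)], 1], [[0, 0, 0], [np.float64(-0.0057), 0, np.float64(-0.0042)], 1], [[0, 0, 0], [np.float64(-0.0059), 0, np.float64(-0.004)], 1], [[0, 0, 0], [np.float64(-0.006), 0, np.float64(-0.0037)], 1], [[0, 0, 0], [np.float64(-0.0062), 0, np.float64(-0.0034)], 1]]
```

Emit:
{"method": "send_rows", "body": {"moves": [[[0, 0, 0], [-0.0004, 0, -0.0071], 1], [[0, 0, 0], [-0.0007, 0, -0.007], 1], [[0, 0, 0], [-0.0011, 0, -0.007], 1], [[0, 0, 0], [-0.0014, 0, -0.0069], 1], [[0, 0, 0], [-0.0017, 0, -0.0069], 1], [[0, 0, 0], [-0.002, 0, -0.0068], 1], [[0, 0, 0], [-0.0023, 0, -0.0067], 1], [[0, 0, 0], [-0.0025, 0, -0.0066], 1], [[0, 0, 0], [0, 0, 0], 1]], "newtons": 15}}

```text
time_s: 14.37
ee_pos: [0.4411, 0.1295, 0.1527]
eef_rot: [[-0.995, 0.101, -0.0], [0.101, 0.995, -0.0], [0.0, -0.0, -1.0]]
wrist_force: [-3.4, 0.1, 0.4]
grip_width: 0.0218
grasp_force: 15.0
```

Emit:
{"method": "send_rows", "body": {"moves": [[[0, 0, 0], [-0.0028, 0, -0.0065], 1], [[0, 0, 0], [-0.0031, 0, -0.0064], 1], [[0, 0, 0], [-0.0034, 0, -0.0062], 1], [[0, 0, 0], [-0.0036, 0, -0.0061], 1], [[0, 0, 0], [-0.0039, 0, -0.0059], 1], [[0, 0, 0], [-0.0042, 0, -0.0057], 1], [[0, 0, 0], [-0.0044, 0, -0.0055], 1], [[0, 0, 0], [-0.0046, 0, -0.0053], 1], [[0, 0, 0], [0, 0, 0], 1]]}}

```text
time_s: 15.12
ee_pos: [0.4721, 0.1264, 0.2003]
eef_rot: [[-0.995, 0.102, 0.001], [0.102, 0.995, 0.0], [-0.001, 0.0, -1.0]]
wrist_force: [-3.0, 0.4, 0.0]
grip_width: 0.0216
grasp_force: 15.0
```

```bash
cat >> h.py <<'E'
def lidangle(p,C=(.5255,.1222),yaw=-5.6):
    a=np.radians(yaw); xh=np.array([np.cos(a),np.sin(a)]); yh=np.array([-xh[1],xh[0]])
    q=np.c_[(p[:,:2]-C)@xh,(p[:,:2]-C)@yh,p[:,2]]
    rad=np.hypot(q[:,0]-.065,q[:,2]-.09); ang=np.degrees(np.arctan2(q[:,2]-.09,.065-q[:,0]))
    s=q[(rad>.03)&(rad<.128)&(ang>4)&(ang<80)&(abs(q[:,1])<.094)]
    rng=np.random.default_rng(0); best=0
    for _ in range(600):   # planes through hinge-parallel direction: 2D line in (x,z)
        i,j=rng.integers(len(s),size=2); u=s[j,[0,2]]-s[i,[0,2]]; L=np.hypot(*u)
        if L<.03: continue
        inl=abs((s[:,[0,2]]-s[i,[0,2]])@np.array([-u[1],u[0]])/L)<.002
        if inl.sum()>best: best=inl.sum(); B=inl
    w=s[B][:,[0,2]]; m=w.mean(0); e=np.linalg.svd(w-m,full_matrices=False)[2][0]
    th=np.degrees(np.arctan2(e[1],-e[0]))%180; n=np.array([e[1],-e[0]])
    return round(th,2),best,len(s),"offset of plane from hinge mm",round(float((m-[.065,.09])@n)*1000,1)
E
python3 - <<'E'
from h import *
for c in ("scene","top"):
    im,d=r.read_camera(c); cv2.imwrite(f"pics/{c}6.png",im); p,_,_=pts(c,d); print(c,lidangle(p))
s=r.read_state(); print(np.round(s["ee_pos"],4),np.round(s["wrist_force"],2))
E
```

```text
scene (np.float64(38.25), np.int64(225), 311, 'offset of plane from hinge mm', -13.5)
top (np.float64(39.11), np.int64(449), 600, 'offset of plane from hinge mm', 10.3)
[0.4713 0.1265 0.1995] [-2.31 -0.28  2.05]
```

Emit:
{"method": "send_rows", "body": {"moves": [[[0, 0, 0], [-0.0049, 0, -0.0051], 1], [[0, 0, 0], [-0.0051, 0, -0.0049], 1], [[0, 0, 0], [-0.0053, 0, -0.0047], 1], [[0, 0, 0], [-0.0055, 0, -0.0044], 1], [[0, 0, 0], [-0.0057, 0, -0.0042], 1], [[0, 0, 0], [-0.0059, 0, -0.004], 1], [[0, 0, 0], [-0.006, 0, -0.0037], 1], [[0, 0, 0], [-0.0062, 0, -0.0034], 1], [[0, 0, 0], [0, 0, 0], 1], [[0, 0, 0], [0, 0, 0], 1], [[0, 0, 0], [0, 0, 0], 1]]}}

```text
time_s: 16.13
ee_pos: [0.5158, 0.1222, 0.2339]
eef_rot: [[-0.995, 0.101, 0.001], [0.101, 0.995, 0.0], [-0.001, 0.0, -1.0]]
wrist_force: [-2.0, 2.8, 1.8]
grip_width: 0.0221
grasp_force: 15.0
```

Run:
```python
from h import *
for c in ("scene","top","wrist"):
    im,d=r.read_camera(c); cv2.imwrite(f"pics/{c}7.png",im); np.save(f"{c}7.npy",d); p,_,_=pts(c,d)
    try: print(c,lidangle(p))
    except Exception as e: print(c,e)
s=r.read_state(); T=np.array(s["ee_pos"]); print(np.round(T,4),np.round(s["wrist_force"],2))
a=np.radians(-5.6); v=(T[:2]-[.5902,.1159])@[np.cos(a),np.sin(a)]
print("rad",np.hypot(v,T[2]-.09),"theta",np.degrees(np.arctan2(T[2]-.09,-v))-2.3)
a=cv2.imread("pics/scene7.png")[150:350,210:410]; b=cv2.imread("pics/top7.png")[170:310,220:420]
cv2.imwrite("pics/c7.png",np.hstack([cv2.resize(a,(400,400)),cv2.resize(b,(400,280))[:, :].repeat(1,0) if 0 else cv2.copyMakeBorder(cv2.resize(b,(400,280)),0,120,0,0,0)]))
```

```text
scene (np.float64(58.41), np.int64(756), 827, 'offset of plane from hinge mm', -3.1)
top (np.float64(57.87), np.int64(139), 146, 'offset of plane from hinge mm', 10.8)
wrist (np.float64(56.65), np.int64(1252), 2568, 'offset of plane from hinge mm', -15.0)
[0.5156 0.1222 0.2338] [-0.65  2.46  1.69]
rad 0.1621208515791037 theta 60.18685936722732
```

View pics/c7.png

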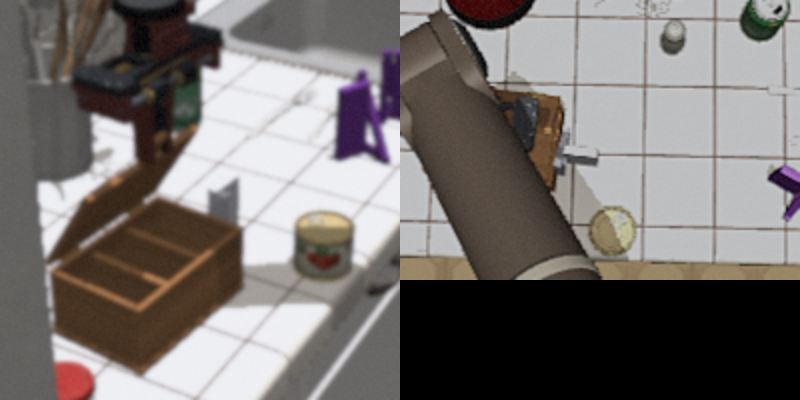

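The scene crop shows the lid open with the gripper holding the tab, and the gauge standing beside the box at (222,200). The TCP arc says 60.2° and the depth fits say about 58°. I'll check for bias on the shut lid and the table.

Run:
```python
from h import *
def plane(s,tol=.002,N=1500):
    rng=np.random.default_rng(0); best=0
    for _ in range(N):
        a,b,c=s[rng.integers(len(s),size=3)]; n=np.cross(b-a,c-a); L=np.linalg.norm(n)
        if L<4e-4: continue
        i=abs((s-a)@n/L)<tol
        if i.sum()>best: best=i.sum();B=i
    for _ in range(3):
        w=s[B]; m=w.mean(0); n=np.linalg.svd(w-m,full_matrices=False)[2][2]; B=abs((s-m)@n)<tol
    return n*np.sign(n[2]),m,B.sum()
a=np.radians(-5.6); X=np.array([np.cos(a),np.sin(a)]); Y=np.array([-X[1],X[0]]); C=np.array([.5255,.1222])
def box(p): return np.c_[(p[:,:2]-C)@X,(p[:,:2]-C)@Y,p[:,2]]
for f in ("scene0","top0","scene7","top7","wrist7"):
    q=box(pts(f[:-1],np.load(f+".npy"))[0]) if f!="wrist7" else box(pts("wrist",np.load("wrist7.npy"))[0])
    t=q[(abs(q[:,2])<.012)&(abs(q[:,0])<.15)&(abs(q[:,1])<.3)]; t=t[::max(1,len(t)//4000)]
    n,m,k=plane(t); print(f,"table tilt x,y deg",np.round(np.degrees(n[:2]),2),np.round(m[2],4))
    if f[-1]=="0": s=q[(abs(q[:,0])<.06)&(abs(q[:,1])<.09)&(q[:,2]>.08)&(q[:,2]<.12)]
    else:
        rad=np.hypot(q[:,0]-.065,q[:,2]-.09); an=np.degrees(np.arctan2(q[:,2]-.09,.065-q[:,0]))
        s=q[(rad>.02)&(rad<.126)&(an>45)&(an<75)&(abs(q[:,1])<.092)]
    n,m,k=plane(s); th=np.degrees(np.arctan2(n[0],n[2]))
    print("  lid",round(th,2),"n_y",round(n[1],3),k,len(s),"offset",round(float((np.array([.065,0,.09])-m)@n)*-1000,1),"ctr angle",np.degrees(np.arctan2(m[2]-.09,.065-m[0])).round(2),np.round(m,3))
    r7=q[(q[:,2]>.03)&(q[:,2]<.075)&(abs(q[:,0]+.065)<.012)&(abs(q[:,1])<.09)]
    if len(r7)>80:
        n,m,k=plane(r7); n*=np.sign(n[0]); print("  front wall: from vertical",np.degrees(np.arcsin(n[2])).round(2),"yaw",np.degrees(np.arctan2(n[1],n[0])).round(2),"x",m[0].round(4),k)
```

```text
scene0 table tilt x,y deg [0.18 0.08] -0.0007
  lid -0.35 n_y 0.0 1918 2369 offset 10.6 ctr angle 8.56 [-0.002  0.005  0.1  ]
  front wall: from vertical 0.07 yaw 0.16 x -0.0618 580
top0 table tilt x,y deg [0.05 0.03] -0.0003
  lid 0.04 n_y -0.002 1277 2339 offset 10.4 ctr angle 8.89 [-0.002 -0.001  0.1  ]
scene7 table tilt x,y deg [-0.02  0.06] -0.0006
  lid 58.12 n_y 0.002 758 779 offset 3.4 ctr angle 60.73 [0.028 0.005 0.156]
  front wall: from vertical -0.11 yaw 0.13 x -0.0618 668
top7 table tilt x,y deg [-0.01 -0.07] -0.0003
  lid 58.26 n_y -0.008 111 117 offset 10.8 ctr angle 65.76 [ 0.033 -0.067  0.161]
wrist7 table tilt x,y deg [0.06 0.02] -0.0005
  lid 57.99 n_y 0.001 528 556 offset 13.2 ctr angle 66.14 [ 0.027 -0.003  0.175]
  front wall: from vertical -0.02 yaw 0.08 x -0.0622 1205
```

All three cameras agree on 58.1°, with reference biases of about 0.2°. The front wall also shows the hinge about 3 mm further back than I assumed. I'll raise the lid about 1.9°.

Emit:
{"method": "send_rows", "body": {"moves": [[[0, 0, 0], [-0.0016, 0, -0.0009], 1], [[0, 0, 0], [-0.0016, 0, -0.0009], 1], [[0, 0, 0], [-0.0015, 0, -0.0008], 1], [[0, 0, 0], [0, 0, 0], 1], [[0, 0, 0], [0, 0, 0], 1], [[0, 0, 0], [0, 0, 0], 1]]}}

```text
time_s: 16.78
ee_pos: [0.5199, 0.1218, 0.2361]
eef_rot: [[-0.995, 0.101, -0.0], [0.101, 0.995, 0.0], [0.0, 0.0, -1.0]]
wrist_force: [-1.3, 4.4, -1.3]
grip_width: 0.0217
grasp_force: 15.0
```

```bash
cat > m.py <<'E'
from h import *
def plane(s,tol=.002,N=1500):
    rng=np.random.default_rng(0); best=0
    for _ in range(N):
        a,b,c=s[rng.integers(len(s),size=3)]; n=np.cross(b-a,c-a); L=np.linalg.norm(n)
        if L<4e-4: continue
        i=abs((s-a)@n/L)<tol
        if i.sum()>best: best=i.sum();B=i
    for _ in range(3):
        w=s[B]; m=w.mean(0); n=np.linalg.svd(w-m,full_matrices=False)[2][2]; B=abs((s-m)@n)<tol
    return n*np.sign(n[2]),m,B.sum()
a=np.radians(-5.55); X=np.array([np.cos(a),np.sin(a)]); Y=np.array([-X[1],X[0]]); C=np.array([.5255,.1222])+.003*X
def box(p): return np.c_[(p[:,:2]-C)@X,(p[:,:2]-C)@Y,p[:,2]]
for c in ("scene","top","wrist"):
    im,d=r.read_camera(c); cv2.imwrite(f"pics/{c}8.png",im); q=box(pts(c,d)[0])
    rad=np.hypot(q[:,0]-.065,q[:,2]-.09); an=np.degrees(np.arctan2(q[:,2]-.09,.065-q[:,0]))
    s=q[(rad>.02)&(rad<.126)&(an>45)&(an<75)&(abs(q[:,1])<.092)]
    if len(s)<40: print(c,len(s)); continue
    n,m,k=plane(s); print(c,"lid",np.degrees(np.arctan2(n[0],n[2])).round(2),k,len(s),"offset",((m-[.065,0,.09])@n*1000).round(1))
    g=q[(q[:,2]>.03)&(q[:,2]<.125)&(q[:,1]<-.101)&(q[:,1]>-.175)&(abs(q[:,0])<.06)]
    if len(g)>40:
        fin=g[(g[:,1]<-.12)&(g[:,2]>.108)]
        print("  gauge",g.min(0).round(3),g.max(0).round(3),len(g))
        if len(fin)>20: f=fin[:,:2]-fin[:,:2].mean(0); e=np.linalg.svd(f,full_matrices=False)[2][0]; print("  fin yaw rel box",np.degrees(np.arctan(-e[0]/e[1])).round(2),fin[:,:2].mean(0).round(4))
s=r.read_state(); print(s["time_s"],np.round(s["ee_pos"],4),np.round(s["wrist_force"],2),s["grasp_force"],np.abs(s["dq"]).max().round(2))
E
python3 m.py
```

```text
scene lid 59.52 827 829 offset 1.1
  gauge [-0.054 -0.163  0.044] [ 0.039 -0.101  0.121] 283
  fin yaw rel box 0.64 [-0.0116 -0.1401]
top lid 59.86 107 111 offset 8.2
  gauge [-0.04  -0.161  0.03 ] [ 0.02  -0.101  0.125] 205
  fin yaw rel box 1.28 [-0.0126 -0.1407]
wrist 0
16.9333 [0.5199 0.1218 0.2361] [-1.77  5.1  -1.05] 14.999987483024597 0.14
```

The lid is at 59.5 to 59.9°, and the fin end is 162 mm out from the box centre, as it should be when flush. One last 0.3° nudge, then I'll verify.

Emit:
{"method": "send_rows", "body": {"moves": [[[0, 0, 0], [-0.0006, 0, -0.0004], 1], [[0, 0, 0], [0, 0, 0], 1], [[0, 0, 0], [0, 0, 0], 1], [[0, 0, 0], [0, 0, 0], 1]]}}

```text
time_s: 17.27
ee_pos: [0.5205, 0.1217, 0.2364]
eef_rot: [[-0.995, 0.101, -0.0], [0.101, 0.995, 0.0], [0.0, 0.0, -1.0]]
wrist_force: [-2.2, 5.1, -3.0]
grip_width: 0.022
grasp_force: 15.0
```

```bash
python3 m.py
python3 - <<'E'
import cv2,numpy as np
b=cv2.imread("pics/top8.png")[200:270,270:370]; a=cv2.imread("pics/scene8.png")[180:300,240:360]
cv2.imwrite("pics/c8.png",np.hstack([cv2.resize(a,(400,400),interpolation=2),cv2.copyMakeBorder(cv2.resize(b,(400,280),interpolation=2),0,120,0,0,0)]))
E
```

```text
scene lid 59.87 856 867 offset 1.0
  gauge [-0.04  -0.164  0.045] [ 0.001 -0.101  0.121] 284
  fin yaw rel box 0.32 [-0.0112 -0.1408]
top lid 60.21 103 105 offset 7.3
  gauge [-0.041 -0.161  0.03 ] [ 0.02  -0.101  0.121] 202
  fin yaw rel box -0.29 [-0.0128 -0.1409]
wrist 0
17.4167 [0.5206 0.1217 0.2364] [-1.37  4.78 -1.71] 14.999417066574097 0.06
```

View pics/c8.png

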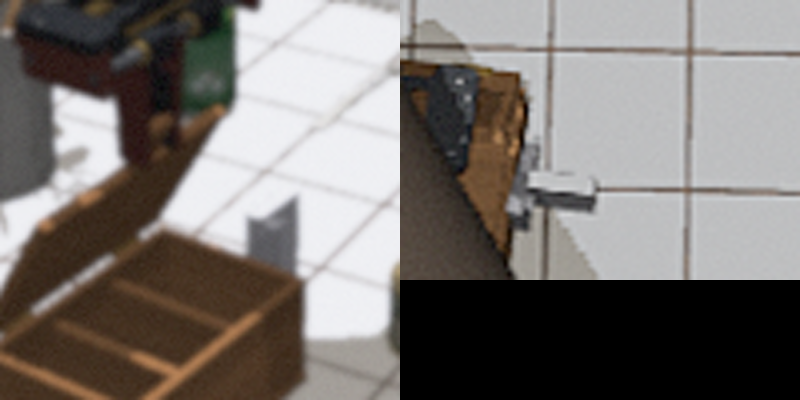

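The lid reads 60.0 ± 0.2°. The gauge is upright against the box side (about (525,190) in the right crop), and its yaw is within the noise of the box's. I'm handing in.

```bash
python3 -c "
from bench import r
print(r.close_job())"
```

```text
the job is handed in; nothing more can be done
None
```

The job is handed in at about 17.4 s: the gauge stands released and flush against the box's right side, and the gripper still holds the lid at about 60° (cameras read 59.9° and 60.2°).

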